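Sweep the brass trunk feet into the parts fence

ROBOT

A 7-joint arm with a two-finger parallel gripper is mounted at the origin on a cart in front of the work surface, level with it; the furniture and walls round the work are solid. World frame = base frame: x ahead of the robot, y to its left, z up, the work surface at z = 0. Lengths are in m, angles in rad, forces in N, time in s.
With the tool pointing down it reaches from about 0.4 to 0.925 m from the base axis. Payload 4.1 kg.
Tool frame: the origin (TCP) lies at the very end of the fingers, on their centre line; the grasp point (between the pads) lies 19 mm behind it; z points along the fingers, y is the line along which they close (so a half turn about z gives the same grasp; the last joint's range is limited). The gripper opens to 85 mm and grips with 20 to 120 N. Pads are 22 mm wide; open, the fingers measure 114 mm over their backs; the gripper's body (76 mm by 85 mm) begins 54 mm behind the grasp point. The pads swing forward as they close: fully open they stand 13 mm farther back than shut.
Start: joints at [-0.099, 0.398, 0.045, 1.537, -0.019, 1.207, -0.051], TCP at [0.65, 0, 0.231] pointing down, gripper open.
Joint ranges: [-2.82, 2.82], [-0.49, 2.23], [-1.37, 1.46], [0, 2.46], [-1.36, 4.5], [0.23, 2], [-2.94, 2.94]. Speed limits (rad/s): [2.57, 2.57, 3.14, 3.14, 3.14, 3.14, 3.14].

INTERFACE

Orientations are given as a rotation vector (axis times angle).
In Python, from bench import ctrl gives the robot as it stands.
- The arm moves only by the tool apply_moves, never from a script. Its argument "motion" is a list of rows, each a list of 2 entries, a list of its own where there are three numbers: the shift along the tool's x, y, z each as a share of 300 mm, from -1 to 1, then the turn, a rotation vector about the tool's x, y, z each as a share of 10 degrees, from -1 to 1. In form: [[[x, y, z], [rx, ry, rz]], ...]. A call has 1 to 8 rows; each row shifts and turns the commanded pose from where the row before left it, along the tool's axes as they then stand; what a row does not reach is not made up. A row lasts 1/8 s, in which the tool goes at most 62.5 mm and 10.7 degrees, less where a joint would pass 70% of its speed; a pose out of reach is approached as far as the arm can. A call with a number of a shift or a turn outside -1 to 1 is refused whole. A call with a gripper value outside its range is refused whole. "hand" is the opening, from 0 (shut) to 1 (fully open), set as the call begins (left out, the last holds). The fingers move at their own pace and stop on an object; "grip_force" is the grip in N (left out, the last holds). Time passes only in rows, so rows that do not move let the fingers close. It gives the time, the measured TCP pose, the force, the opening and the grip force at its end, in the units of the state.
- ctrl.get_state(): the state, without advancing time (a new reading comes with each control period).
- ctrl.grab_frame(name): name is "scene" or "side" or "wrist"; returns the picture (384x512x3 uint8, red, green, blue); there is no depth.
- ctrl.get_calibration(name): a dict with "fx", "fy", "cx", "cy" (pixels), "rvec" (rotation vector, rad) and "tvec" (3), from world to camera coordinates, as OpenCV has them. Camera axes: x right, y down, z forward; pixel columns grow to the right and rows downward; lengths in m; the calibration is good to about 2 mm. A picture is of the moment at which its call begins: read the wrist's pose just before it. get_calibration takes no time and is no camera call; for the wrist camera it gives the pose at the moment of the call.
- ctrl.job_done(): hands the job in; it is judged then, once.
The state is a dict: "time": time; "joints": joint angles; "joint_velocities": joint speeds; "effort": joint torques, N m; "tool_pos": TCP position; "tcp_rot": TCP orientation; "contact_force": force on the tool from outside, world axes, zero at the start; "torque": the same for the moment, N m; "opening": opening from 0.0 (shut) to 1.0 (fully open); "grasp_force": force on a finger pad.
Only numpy, scipy, OpenCV 4.12 (cv2) and the standard library are available. Lean on these libraries where they do the work, as an engineer would, in place of code of your own. Each camera call takes 0.05 s, during which the arm holds its last target. There are 200 camera calls.

TASK

Tidy the bench: with your fingertips, sweep the three loose brass trunk feet across the bench top into the three-sided wooden parts fence, in through its open side, until all three stand right inside it. Only push them along the bench, never pick one up, and leave the steel puck, the wax cake and the white pot where they are.

Things in the scene. Friction and masses are not known exactly. Their poses are not given: they have to be found in the camera images.
- fence: three-sided dark wooden parts fence fixed to the bench, no floor: inside 150 mm wide and 105 mm deep, walls 10 mm thick and 26 mm high. Origin: on the bench top, at the middle of the open side. Its x axis points level from the open side into the fence (back wall's inner face at x = 105 mm), y along the open side (side walls' inner faces at y = -75 and +75 mm).
- foot_a: one of three alike brass trunk feet: round, 32 mm across the base up to 10 mm high, the rim then bevelled to a 25 mm flat top 15 mm above the bench; about 60 g, loose, slides on its flat underside. Origin: centre of the underside, z axis up.
- foot_b: another of three alike brass trunk feet: round, 32 mm across the base up to 10 mm high, the rim then bevelled to a 25 mm flat top 15 mm above the bench; about 60 g, loose, slides on its flat underside. Origin: centre of the underside, z axis up.
- foot_c: the third of three alike brass trunk feet: round, 32 mm across the base up to 10 mm high, the rim then bevelled to a 25 mm flat top 15 mm above the bench; about 60 g, loose, slides on its flat underside. Origin: centre of the underside, z axis up.
- anvil_puck: dark grey round steel puck, 50 mm across and 14 mm high, loose; stays where it is. Origin: centre of the underside.
- wax_cake: yellow wax cake with dark score lines, 35 x 52 x 19 mm (x, y, z), loose; stays where it is. Origin: centre of the underside.
- wax_pot: white lidded pot, 50 mm across and 57 mm high, loose; stays where it is. Origin: centre of the underside.
- the_hand_press: tall green hand press with a red-balled lever, fixed on the bench at the right of the work, immovable; it keeps within 100 mm of its origin sideways and reaches 410 mm above the bench: keep arm and gripper clear of it. Origin: about the middle of its base, on the bench top.

How it is judged:
By the outcome, as a careful person would: the job done as asked, in the order asked, and still so for the second after the job is handed in, with the robot touching nothing.
It also fails if it takes over 72 s, if anything falls off the work surface, if the arm or the gripper's body presses on something with over 40 N, if the wrist force passes 120 N, or if a joint passes its speed limit or range.

## Working session

There is one attempt and no reset: what is moved stays moved. The work goes in short steps, Python scripts to look and compute and a tool call to move; the robot and the scene stay as the last step left them, time stands still between calls to the robot, and variables do not carry over. Pictures are saved under pics/ and viewed, at most 10 in all, crops included, and the job is handed in when it is done.

Besides the shell and the picture viewer there is one more tool, called after "Call:" by a JSON object that holds its "op" and its "data", one argument or row to a line. apply_moves: Moves the arm, as the interface text tells. Its arguments: {"type":"object","properties":{"motion":{"type":"array","items":{"type":"array"}},"hand":{"type":"number"},"grip_force":{"type":"number"}},"required":["motion"]}

```bash
ls; mkdir -p pics; cat > h.py <<'E'
import numpy as np, cv2
from bench import ctrl
def cal(n):
    c=ctrl.get_calibration(n); K=np.array([[c['fx'],0,c['cx']],[0,c['fy'],c['cy']],[0,0,1.]])
    return K,np.array(c['rvec'],float),np.array(c['tvec'],float)
def px2w(C,uv,z=0):
    K,r,t=C; R=cv2.Rodrigues(r)[0]; o=-R.T@t
    d=(R.T@np.linalg.inv(K)@np.c_[np.atleast_2d(uv),np.ones(len(np.atleast_2d(uv)))].T).T
    return o+d*((z-o[2])/d[:,2])[:,None]
def w2px(C,P): return cv2.projectPoints(np.array(P,float),C[1],C[2],C[0],None)[0][:,0]
def save(n,f):
    im=ctrl.grab_frame(n); cv2.imwrite(f,im[:,:,::-1]); return im
E
python3 - <<'E'
from h import *
a=save('scene','pics/s0.png');b=save('side','pics/d0.png')
for n in('scene','side','wrist'):
    K,r,t=cal(n);R=cv2.Rodrigues(r)[0];print(n,K[0,0],-R.T@t,R[2])
print(ctrl.get_state())
E
```

```text
pics
scene 355.1404300126983 [0.10374348 0.31358661 0.66455196] [ 0.52074892 -0.50005384 -0.6919297 ]
side 437.9967007210154 [0.72152138 0.69198025 0.4609648 ] [-0.18592434 -0.87405521 -0.44884255]
wrist 310.89123272677676 [0.64898941 0.06592811 0.372174  ] [-0.00133598 -0.26054294 -0.96546134]
{'time': 0.1, 'joints': array([-0.09903371,  0.39909965,  0.04503355,  1.53773508, -0.01871335,
        1.20689816, -0.05070526]), 'joint_velocities': array([-2.60537773e-04, -6.62351843e-05,  1.77419606e-03, -3.45559562e-03,
        1.58845046e-04,  3.24610157e-04,  7.48946948e-04]), 'effort': array([ 3.69826899e-03, -4.76260614e+01,  1.37053739e+00, -2.54949743e+01,
        1.21164820e-02,  5.01686634e-03, -1.94127927e-05]), 'tool_pos': array([6.49441045e-01, 5.33878985e-05, 2.30387581e-01]), 'tcp_rot': array([-2.22048208e+00, -2.22078985e+00,  2.02170250e-03]), 'contact_force': array([ 0.22774358,  0.80482292, -0.54425384]), 'torque': array([0.03141729, 0.00299319, 0.03526568]), 'grasp_force': 0.0, 'opening': 1.0024557106021637}
```

View pics/s0.png

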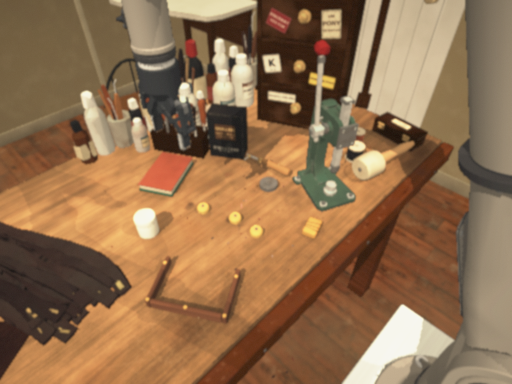

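View pics/d0.png

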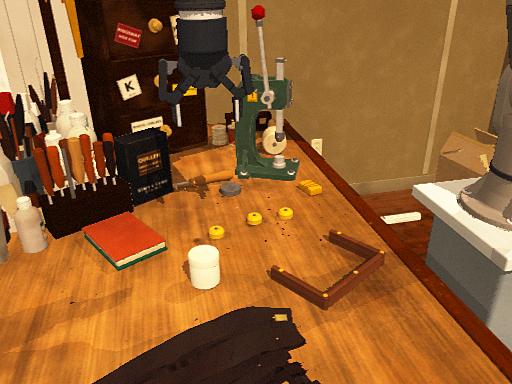

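The scene view shows the feet at (203,208), (235,218) and (257,231). The fence wall ends are near (168,260) and (240,271), with corners near (151,300) and (226,316). The puck is at (268,184), the wax at (312,228) and the pot at (147,222). In the side view the feet are at (216,232), (254,218) and (286,213). The fence ends are at (331,235) and (275,268), its corners at (325,300) and (383,253), and the pot at (204,268).

```bash
cat > p1.py <<'E'
from h import *
from scipy.optimize import least_squares
S,D=cal('scene'),cal('side')
def ycent(f):
    im=cv2.imread(f);h=cv2.cvtColor(im,cv2.COLOR_BGR2HSV)
    m=cv2.inRange(h,(20,120,120),(35,255,255));n,l,st,c=cv2.connectedComponentsWithStats(m)
    return [(c[i].round(1),st[i,4]) for i in range(1,n) if st[i,4]>25]
for nm,C,f in(('scene',S,'pics/s0.png'),('side',D,'pics/d0.png')):
    for c,a in ycent(f): print(nm,c,a,px2w(C,c,.009)[0].round(4))
print('pot',px2w(S,[147,237],0)[0].round(3),px2w(D,[204,288],0)[0].round(3))
print('puck',px2w(S,[268,184],.01)[0].round(3),px2w(D,[230,188],.01)[0].round(3))
print('wax',px2w(S,[312,228],.012)[0].round(3),px2w(D,[310,188],.012)[0].round(3))
# fence top: wall centre ends and corners
fs=px2w(S,[[168,259],[240,270],[152,301],[226,315]],.026);fd=px2w(D,[[275,268],[331,234],[325,300],[383,253]],.026)
print(fs.round(3));print(fd.round(3))
for nm,f,(x0,y0,x1,y1) in(('s',"pics/s0.png",(130,185,270,335)),('d',"pics/d0.png",(190,200,400,320))):
    im=cv2.imread(f)[y0:y1,x0:x1]; k=4 if nm=='s' else 3.8
    cv2.imwrite(f'pics/c{nm}.png',cv2.resize(im,None,fx=k if nm=='s' else 3.8,fy=4 if nm=='s' else 3.8,interpolation=cv2.INTER_CUBIC))
E
python3 p1.py; python3 - <<'E'
import cv2
a=cv2.imread('pics/cs.png');print(a.shape)
E
```

```text
scene [312.5  78.4] 88 [ 0.879  -0.8144  0.009 ]
scene [328.1  81.7] 142 [ 0.8169 -0.8332  0.009 ]
scene [202.3 207.3] 82 [ 0.6433 -0.0456  0.009 ]
scene [234.3 217. ] 92 [ 0.5595 -0.0797  0.009 ]
scene [313.2 220.2] 27 [ 0.412  -0.2077  0.009 ]
scene [255.5 230.6] 103 [ 0.4907 -0.0847  0.009 ]
scene [309.4 230.1] 71 [ 0.399  -0.1759  0.009 ]
scene [119.1 284.5] 44 [0.5948 0.2241 0.009 ]
side [191.2  91.3] 74 [ 0.5864 -1.2174  0.009 ]
side [484.3 160.9] 54 [-0.0961 -0.2252  0.009 ]
side [307.3 182.4] 42 [ 0.3975 -0.2144  0.009 ]
side [314.3 187.5] 43 [ 0.3906 -0.1836  0.009 ]
side [285.8 212.7] 109 [ 0.4893 -0.0833  0.009 ]
side [254.7 218.1] 118 [ 0.5579 -0.0769  0.009 ]
side [216.4 231.7] 133 [ 0.6424 -0.043   0.009 ]
side [280.8 317.1] 53 [0.5838 0.2169 0.009 ]
pot [0.67  0.107 0.   ] [0.685 0.112 0.   ]
puck [ 0.581 -0.227  0.01 ] [ 0.584 -0.228  0.01 ]
wax [ 0.397 -0.183  0.012] [ 0.403 -0.178  0.012]
[[0.562 0.117 0.026]
 [0.428 0.027 0.026]
 [0.501 0.2   0.026]
 [0.375 0.117 0.026]]
[[0.567 0.121 0.026]
 [0.439 0.044 0.026]
 [0.515 0.215 0.026]
 [0.375 0.124 0.026]]
(600, 560, 3)
```

View pics/cs.png

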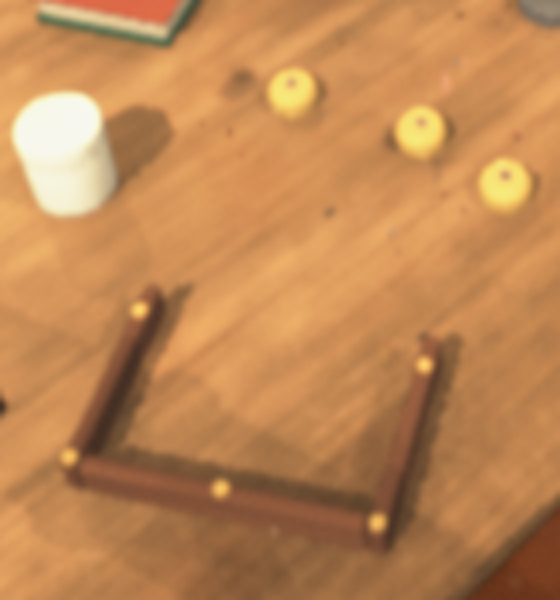

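The crop places the brass studs on the fence's top centre lines at scene px (165,262.5), (147.5,299.2), (185.2,307.2), (224.2,315.5) and (236.2,276.2). I'll fit the fence pose to these.

```bash
cat > p2.py <<'E'
from h import *
from scipy.optimize import least_squares
S,D=cal('scene'),cal('side')
uv=np.array([[165,262.5],[147.5,299.2],[185.2,307.2],[224.2,315.5],[236.2,276.2],[168,258],[238,269.5]])
# side view: tips far/near, corners stud
ud=np.array([[275,268],[332,234]])
def F(p,P):
    x,y,a=p[:3];c,s=np.cos(a),np.sin(a);P=np.array(P,float)
    return np.c_[x+c*P[:,0]-s*P[:,1],y+s*P[:,0]+c*P[:,1],P[:,2]]
z=.026
def mod(p):
    # p[3] stud x near the tip; left in scene = y -80? resolved by heading
    return [[p[3],sg*80/1e3,z] for sg in(-1,)]+[[.110,-.08,z],[.110,0,z],[.110,.08,z],[p[3],.08,z],[0,-.08,z],[0,.08,z]]
def res(p):
    q=F(p,mod(p)); t=F(p,[[0,-.08,z],[0,.08,z]])
    return np.r_[(w2px(S,q)-uv).ravel()]
r=least_squares(res,[.5,.08,2.1,.01]);print(r.x,r.cost,r.fun.reshape(-1,2).round(1).tolist())
p=r.x
print('side proj',w2px(D,F(p,mod(p))).round(0).tolist())
feet=np.array([[.643,-.0443,0],[.5587,-.0783,0],[.490,-.084,0],[.675,.11,0],[.5825,-.2275,0],[.40,-.18,0]])
c,s=np.cos(p[2]),np.sin(p[2])
print(((feet[:,:2]-p[:2])@np.array([[c,-s],[s,c]])).round(3).tolist())
print('corners',F(p,[[0,-.085,0],[0,.085,0],[.115,-.085,0],[.115,.085,0]]).round(3).tolist())
im=cv2.imread('pics/d0.png')
for q in w2px(D,F(p,mod(p))): cv2.circle(im,tuple(int(v) for v in q.round()),2,(0,255,0),-1)
for q in w2px(D,F(p,[[0,-.075,0],[0,.075,0],[.105,-.075,0],[.105,.075,0]])): cv2.circle(im,tuple(int(v) for v in q.round()),2,(255,0,0),-1)
cv2.imwrite('pics/ov.png',cv2.resize(im[200:330,180:400],None,fx=3.6,fy=3.6))
E
python3 p2.py
```

```text
[0.50103185 0.06980966 2.13163513 0.01841879] 3.698829270952084 [[-0.2, 0.1], [-0.4, 0.8], [-0.2, 0.8], [0.3, 0.7], [0.0, -0.2], [0.0, -2.2], [0.3, -0.7]]
side proj [[281.0, 270.0], [326.0, 295.0], [356.0, 272.0], [382.0, 252.0], [339.0, 233.0], [273.0, 265.0], [331.0, 229.0]]
[[-0.172, -0.06], [-0.156, 0.03], [-0.124, 0.091], [-0.058, -0.169], [-0.295, 0.089], [-0.158, 0.218]]
corners [[0.573, 0.115, 0.0], [0.429, 0.025, 0.0], [0.512, 0.212, 0.0], [0.368, 0.122, 0.0]]
```

View pics/ov.png

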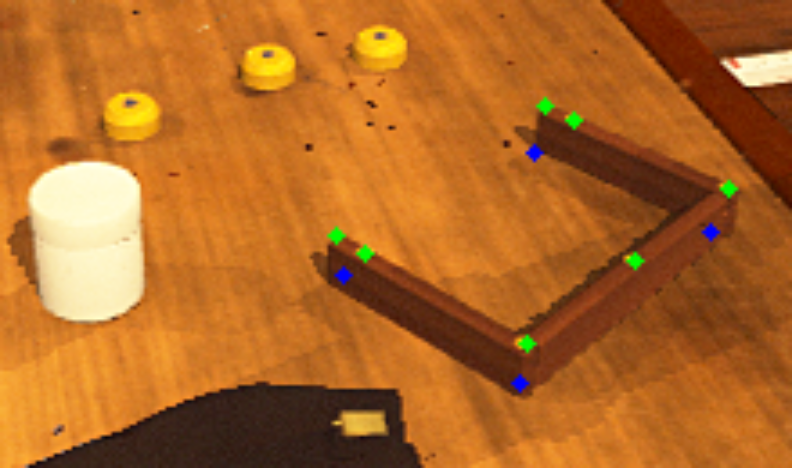

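The fence fit is good to 2–3 mm, and its overlay sits on the studs in the side view. In fence coordinates the feet are A (-172,-60), B (-156,30) and C (-124,91) mm. I'll cradle each foot between two fingertips about 16 mm apart, with tool x aligned to fence x, so tool y is minus fence y. B goes first.

Call:
{"op": "apply_moves", "data": {
  "motion": [
    [[0,0,0],[0,0,-0.8]],
    [[0,0,0],[0,0,-0.8]],
    [[0,0,0],[0,0,-0.8]],
    [[0,0,0],[0,0,-0.81]],
    [[-0.056,-0.099,0.14],[0,0,0]],
    [[-0.056,-0.099,0.14],[0,0,0]],
    [[-0.056,-0.099,0.14],[0,0,0]],
    [[-0.056,-0.099,0.14],[0,0,0]]
  ],
  "hand": 0.19
}}

```text
time: 1.1
tool_pos: [0.5842, -0.1209, 0.0619]
tcp_rot: [-1.52, -2.749, 0.0]
contact_force: [0.3, 0.1, 0.2]
opening: 0.19
grasp_force: 0.0
```

```bash
cat > st.py <<'E'
from h import *
import sys
p=np.array([.50103,.06981,2.13164]);c,s=np.cos(p[2]),np.sin(p[2]);M=np.array([[c,-s],[s,c]])
tf=lambda P:(np.atleast_2d(P)[:,:2]-p[:2])@M
t=ctrl.get_state();R=cv2.Rodrigues(np.array(t['tcp_rot']))[0]
print('t',round(t['time'],2),'tcp fence',tf(t['tool_pos'])[0].round(4),'z',round(t['tool_pos'][2],4),'yaw err deg',round(np.degrees(np.arctan2(R[1,0],R[0,0])-p[2]),2),'tilt',R[:2,2].round(3),'F',np.round(t['contact_force'],1),'op',round(t['opening'],3))
def feet(n):
    C=cal(n);im=ctrl.grab_frame(n);h=cv2.cvtColor(im,cv2.COLOR_RGB2HSV)
    m=cv2.inRange(h,(20,120,110),(35,255,255));k,l,S,ce=cv2.connectedComponentsWithStats(m)
    for i in range(1,k):
        if S[i,4]<25: continue
        w=tf(px2w(C,ce[i],.009))[0]
        if -.22<w[0]<.12 and abs(w[1])<.12: print(n,w.round(4),S[i,4])
    return im
for n in('scene','side'):
    im=feet(n)
    if len(sys.argv)>1: cv2.imwrite(f'pics/{sys.argv[1]}_{n}.png',im[:,:,::-1])
E
python3 st.py; python3 - <<'E'
from h import *
S,D=cal('scene'),cal('side')
print(px2w(S,[[325,188],[350,206],[300,178]],.01).round(3),px2w(D,[[268,172],[298,175]],.01).round(3))
E
```

```text
t 1.1 tcp fence [-0.2057  0.031 ] z 0.0619 yaw err deg -0.02 tilt [-0. -0.] F [0.3 0.1 0.2] op 0.19
scene [-0.1736 -0.0591] 85
scene [-0.158   0.0301] 91
scene [-0.1249  0.0913] 99
side [-0.1227  0.0915] 106
side [-0.1548  0.03  ] 120
side [-0.1702 -0.0602] 137
[[ 0.46  -0.322  0.01 ]
 [ 0.374 -0.311  0.01 ]
 [ 0.534 -0.307  0.01 ]] [[ 0.475 -0.296  0.01 ]
 [ 0.407 -0.259  0.01 ]]
```

Call:
{"op": "apply_moves", "data": {
  "motion": [
    [[0,0,0.1],[0,0,0]],
    [[0,0,0.06],[0,0,0]],
    [[0,0,0.03],[0,0,0]],
    [[0,0,0],[0,0,0]]
  ]
}}

```text
time: 1.7
tool_pos: [0.5851, -0.1197, 0.0061]
tcp_rot: [-1.52, -2.749, 0.0]
contact_force: [-0.5, -0.6, 0.3]
opening: 0.189
grasp_force: 0.0
```

```bash
python3 st.py b1; python3 - <<'E'
import cv2,numpy as np
a=cv2.imread('pics/b1_side.png')[110:260,170:330]
from h import *
w=save('wrist','pics/w1.png')
a=cv2.resize(a,(400,375),interpolation=cv2.INTER_CUBIC);w=cv2.resize(w[:,:,::-1],(400,300))
cv2.imwrite('pics/m1.png',np.hstack([a,np.vstack([w,np.zeros((75,400,3),np.uint8)])]))
E
```

```text
t 1.7 tcp fence [-0.2052  0.0296] z 0.0061 yaw err deg -0.0 tilt [-0.001  0.   ] F [-0.5 -0.6  0.3] op 0.189
scene [-0.1735 -0.0589] 81
scene [-0.157   0.0302] 85
scene [-0.1249  0.0914] 100
side [-0.1232  0.0919] 105
side [-0.1547  0.03  ] 117
side [-0.1703 -0.0601] 137
```

View pics/m1.png

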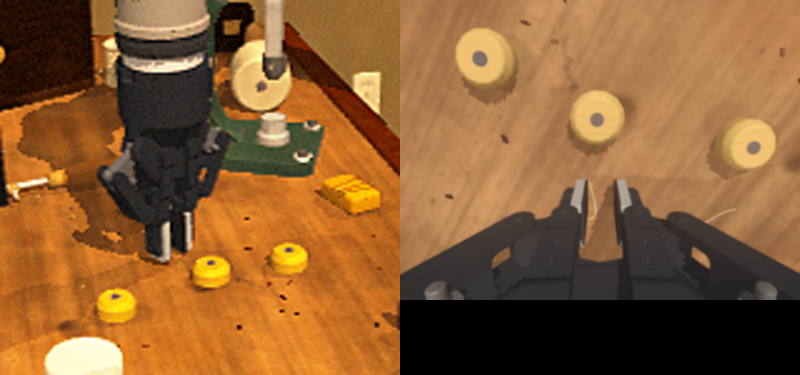

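The picture shows the fingertips just behind foot B and centred on it. Pushing now.

Call:
{"op": "apply_moves", "data": {
  "motion": [
    [[0.03,0,0.006],[0,0,0]],
    [[0.04,0.004,0],[0,0,0]],
    [[0.05,0.006,0],[0,0,0]],
    [[0.05,0.006,0],[0,0,0]],
    [[0.05,0.006,0],[0,0,0]],
    [[0.05,0.006,0],[0,0,0]],
    [[0.05,0.006,0],[0,0,0]],
    [[0.05,0.006,0],[0,0,0]]
  ]
}}

```text
time: 2.85
tool_pos: [0.536, -0.0188, 0.0046]
tcp_rot: [1.52, 2.749, 0.0]
contact_force: [1.2, -0.5, 0.5]
opening: 0.189
grasp_force: 0.3
```

```bash
python3 st.py
```

```text
t 2.85 tcp fence [-0.0936  0.0175] z 0.0046 yaw err deg -0.03 tilt [ 0. -0.] F [ 1.2 -0.5  0.5] op 0.189
scene [-0.1235  0.092 ] 86
scene [-0.0678  0.0168] 98
side [-0.1156  0.09  ] 63
side [-0.1701 -0.0602] 139
side [-0.0628  0.017 ] 139
```

Call:
{"op": "apply_moves", "data": {
  "motion": [
    [[0.05,0.007,0],[0,0,0]],
    [[0.07,0.009,0],[0,0,0]],
    [[0.07,0.009,0],[0,0,0]],
    [[0.07,0.009,0],[0,0,0]],
    [[0.07,0.009,0],[0,0,0]],
    [[0.06,0.007,0],[0,0,0]],
    [[0.05,0.005,0],[0,0,0]],
    [[0.03,0.002,0],[0,0,0]]
  ]
}}

```text
time: 3.95
tool_pos: [0.4754, 0.1097, 0.0045]
tcp_rot: [-1.52, -2.75, -0.0]
contact_force: [0.2, 0.0, -0.4]
opening: 0.189
grasp_force: 0.3
```

```bash
python3 st.py
```

```text
t 3.95 tcp fence [0.0474 0.0005] z 0.0045 yaw err deg 0.0 tilt [0. 0.] F [ 0.2  0.  -0.4] op 0.189
scene [-0.176  -0.0537] 40
scene [ 0.0724 -0.0009] 99
side [-0.17   -0.0603] 141
side [0.075  0.0008] 172
```

Call:
{"op": "apply_moves", "data": {
  "motion": [
    [[-0.07,0,0],[0,0,0]],
    [[-0.05,0,-0.1],[0,0,0]],
    [[-0.1,0,-0.1],[0,0,0]],
    [[-0.19,0.05,0],[0,0,0]],
    [[-0.19,0.05,0],[0,0,0]],
    [[-0.19,0.05,0],[0,0,0]],
    [[-0.1,0.05,0.05],[0,0,0]],
    [[0,0,0.1],[0,0,0]]
  ]
}}

```text
time: 5.05
tool_pos: [0.6721, -0.0898, 0.0203]
tcp_rot: [1.524, 2.74, 0.001]
contact_force: [0.1, 0.8, -0.6]
opening: 0.184
grasp_force: 0.0
```

```bash
python3 st.py
```

```text
t 5.05 tcp fence [-0.2261 -0.0599] z 0.0203 yaw err deg -0.32 tilt [ 0.006 -0.002] F [ 0.1  0.8 -0.6] op 0.184
scene [-0.173  -0.0594] 81
scene [-0.1253  0.091 ] 103
scene [ 0.0739 -0.0015] 109
side [-0.1232  0.0921] 103
side [-0.1706 -0.0595] 126
side [0.0749 0.001 ] 163
```

Call:
{"op": "apply_moves", "data": {
  "motion": [
    [[0,0,0.05],[0,0,0]],
    [[0.03,0,0],[0,0,0]],
    [[0.04,0,0],[0,0,0]],
    [[0.05,-0.003,0],[0,0,0]],
    [[0.06,-0.005,0],[0,0,0]],
    [[0.06,-0.005,0],[0,0,0]],
    [[0.06,-0.005,0],[0,0,0]],
    [[0.06,-0.005,0],[0,0,0]]
  ]
}}

```text
time: 6.15
tool_pos: [0.6048, 0.0034, 0.0047]
tcp_rot: [1.52, 2.749, 0.0]
contact_force: [0.3, -0.5, 1.9]
opening: 0.192
grasp_force: 0.6
```

```bash
python3 st.py
```

```text
t 6.15 tcp fence [-0.1114 -0.0525] z 0.0047 yaw err deg -0.02 tilt [ 0.001 -0.   ] F [ 0.3 -0.5  1.9] op 0.192
scene [-0.1252  0.091 ] 105
scene [-0.0855 -0.0535] 93
scene [ 0.074  -0.0015] 110
side [-0.1234  0.0913] 111
side [-0.0798 -0.0536] 162
side [0.0751 0.0004] 172
```

Call:
{"op": "apply_moves", "data": {
  "motion": [
    [[0.05,-0.006,0],[0,0,0]],
    [[0.07,-0.009,0],[0,0,0]],
    [[0.07,-0.009,0],[0,0,0]],
    [[0.07,-0.008,0],[0,0,0]],
    [[0.07,-0.003,0],[0,0,0]],
    [[0.06,0,0],[0,0,0]],
    [[0.05,0,0],[0,0,0]],
    [[0.025,0,0],[0,0,0]]
  ]
}}

```text
time: 7.25
tool_pos: [0.5218, 0.1161, 0.0045]
tcp_rot: [1.519, 2.75, 0.0]
contact_force: [0.4, -0.9, -0.6]
opening: 0.191
grasp_force: 0.2
```

```bash
python3 st.py
```

```text
t 7.25 tcp fence [ 0.0281 -0.0422] z 0.0045 yaw err deg 0.03 tilt [0. 0.] F [ 0.4 -0.9 -0.6] op 0.191
scene [-0.1252  0.091 ] 105
scene [ 0.0538 -0.0431] 115
scene [ 0.0733 -0.0008] 114
side [0.0752 0.0009] 169
side [ 0.0566 -0.0424] 196
```

Call:
{"op": "apply_moves", "data": {
  "motion": [
    [[-0.07,0,0],[0,0,0]],
    [[-0.06,0,-0.1],[0,0,0]],
    [[-0.06,0,-0.1],[0,0,0]],
    [[-0.13,-0.11,0],[0,0,0]],
    [[-0.13,-0.11,0],[0,0,0]],
    [[-0.13,-0.11,0],[0,0,0]],
    [[-0.1,-0.11,0],[0,0,0]],
    [[0,0,0.1],[0,0,0]]
  ]
}}

```text
time: 8.35
tool_pos: [0.5197, -0.1348, 0.0362]
tcp_rot: [1.531, 2.736, -0.001]
contact_force: [0.6, 1.9, -0.8]
opening: 0.189
grasp_force: 0.0
```

```bash
python3 st.py
```

```text
t 8.35 tcp fence [-0.1832  0.093 ] z 0.0362 yaw err deg -0.58 tilt [ 0.005 -0.004] F [ 0.6  1.9 -0.8] op 0.189
scene [-0.1254  0.0907] 103
scene [ 0.0545 -0.0444] 105
scene [ 0.0739 -0.0015] 108
side [-0.1233  0.0912] 112
side [0.0749 0.0011] 163
side [ 0.0564 -0.0424] 191
```

Call:
{"op": "apply_moves", "data": {
  "motion": [
    [[0,0,0.06],[0,0,0]],
    [[0.01,0,0.04],[0,0,0]],
    [[0.04,0,0],[0,0,0]],
    [[0.04,0.005,0],[0,0,0]],
    [[0.04,0.016,0],[0,0,0]],
    [[0.04,0.018,0],[0,0,0]],
    [[0.04,0.018,0],[0,0,0]],
    [[0.04,0.018,0],[0,0,0]]
  ]
}}

```text
time: 9.45
tool_pos: [0.4982, -0.0514, 0.0047]
tcp_rot: [1.52, 2.749, 0.0]
contact_force: [1.0, 0.2, -0.3]
opening: 0.19
grasp_force: 0.2
```

```bash
python3 st.py
```

```text
t 9.45 tcp fence [-0.1011  0.0669] z 0.0047 yaw err deg -0.01 tilt [0.001 0.   ] F [ 1.   0.2 -0.3] op 0.19
scene [-0.0732  0.0725] 94
scene [ 0.0548 -0.0442] 100
scene [ 0.074  -0.0015] 106
side [-0.0686  0.0723] 123
side [0.0751 0.0005] 170
side [ 0.0565 -0.0425] 195
```

The foot is creeping off-centre in the cradle, 5.5 mm to the left. I'll back off, turn the tool 25° along the needed heading and recentre.

Call:
{"op": "apply_moves", "data": {
  "motion": [
    [[-0.1,0,0],[0,0,0]],
    [[0,-0.056,0],[0,0,0]],
    [[0,-0.056,0],[0,0,0]],
    [[0,0,0],[0,0,0.8]],
    [[0,0,0],[0,0,0.85]],
    [[0,0,0],[0,0,0.85]],
    [[0.03,0,0],[0,0,0]],
    [[0,0,0],[0,0,0]]
  ]
}}

```text
time: 10.55
tool_pos: [0.4836, -0.0855, 0.0044]
tcp_rot: [-2.074, -2.358, -0.0]
contact_force: [0.0, -0.5, -0.0]
opening: 0.192
grasp_force: 0.0
```

```bash
python3 st.py
```

```text
t 10.55 tcp fence [-0.1223  0.0974] z 0.0044 yaw err deg -24.81 tilt [-0.001  0.001] F [ 0.  -0.5 -0. ] op 0.192
scene [-0.0719  0.0716] 109
scene [ 0.0546 -0.0444] 100
scene [ 0.0739 -0.0016] 102
side [-0.0694  0.0722] 132
side [0.0751 0.0008] 169
side [ 0.0564 -0.0423] 194
```

Call:
{"op": "apply_moves", "data": {
  "motion": [
    [[0.03,0,0],[0,0,0]],
    [[0.04,0,0],[0,0,0]],
    [[0.04,0,0],[0,0,0]],
    [[0.05,0,0],[0,0,0]],
    [[0.05,0,0],[0,0,0]],
    [[0.05,0,0],[0,0,0]],
    [[0.045,0,0],[0,0,0]],
    [[0.025,0,0],[0,0,0]]
  ]
}}

```text
time: 11.65
tool_pos: [0.4721, 0.0126, 0.0045]
tcp_rot: [-2.078, -2.356, -0.0]
contact_force: [0.4, -0.9, 0.7]
opening: 0.19
grasp_force: 0.2
```

```bash
python3 st.py
```

```text
t 11.65 tcp fence [-0.0331  0.0549] z 0.0045 yaw err deg -24.96 tilt [0. 0.] F [ 0.4 -0.9  0.7] op 0.19
scene [-0.0088  0.0438] 99
scene [ 0.0537 -0.0445] 101
scene [ 0.0729 -0.0015] 109
side [-0.0066  0.0435] 143
side [0.0748 0.0009] 172
side [ 0.0562 -0.0422] 197
```

Call:
{"op": "apply_moves", "data": {
  "motion": [
    [[-0.05,0,0],[0,0,0]],
    [[-0.04,0,0],[0,0,0]],
    [[0,0,0],[0,0,-0.8]],
    [[0,0,0],[0,0,-0.85]],
    [[0,0,0],[0,0,-0.85]],
    [[0,0.04,0],[0,0,0]],
    [[0,0.035,0],[0,0,0]],
    [[0,0,0],[0,0,0]]
  ]
}}

```text
time: 12.75
tool_pos: [0.4961, -0.0027, 0.0047]
tcp_rot: [1.52, 2.748, 0.001]
contact_force: [0.0, -1.1, 0.3]
opening: 0.188
grasp_force: 0.0
```

```bash
python3 st.py
```

```text
t 12.75 tcp fence [-0.0588  0.0427] z 0.0047 yaw err deg -0.03 tilt [0.001 0.   ] F [ 0.  -1.1  0.3] op 0.188
scene [-0.0086  0.0435] 108
scene [ 0.0547 -0.0443] 99
scene [ 0.074  -0.0014] 105
side [-0.0068  0.0438] 146
side [0.0751 0.0006] 170
side [ 0.0564 -0.0424] 196
```

Call:
{"op": "apply_moves", "data": {
  "motion": [
    [[0.03,-0.002,0],[0,0,0]],
    [[0.035,0,0],[0,0,0]],
    [[0.04,0,0],[0,0,0]],
    [[0.045,0,0],[0,0,0]],
    [[0.045,0,0],[0,0,0]],
    [[0.04,0,0],[0,0,0]],
    [[0.035,0,0],[0,0,0]],
    [[0.02,0,0],[0,0,0]]
  ]
}}

```text
time: 13.85
tool_pos: [0.4476, 0.0706, 0.0045]
tcp_rot: [1.52, 2.75, 0.0]
contact_force: [-0.3, -0.2, -0.6]
opening: 0.189
grasp_force: 0.2
```

Call:
{"op": "apply_moves", "data": {
  "motion": [
    [[-0.05,0,0],[0,0,0]],
    [[-0.07,0,0],[0,0,0]],
    [[-0.05,0,-0.1],[0,0,0]],
    [[-0.05,0,-0.15],[0,0,0]],
    [[-0.12,0,-0.15],[0,0,0]],
    [[-0.12,0,-0.15],[0,0,0]],
    [[-0.12,0,-0.1],[0,0,0]],
    [[0,0,0],[0,0,0]]
  ]
}}

```text
time: 14.85
tool_pos: [0.5433, -0.0828, 0.2026]
tcp_rot: [1.527, 2.737, 0.002]
contact_force: [-0.2, 0.5, -0.1]
opening: 0.191
grasp_force: 0.0
```

```bash
python3 st.py f; python3 - <<'E'
import cv2,numpy as np
a=cv2.imread('pics/f_scene.png')[170:340,120:340];b=cv2.imread('pics/f_side.png')[160:330,180:400]
cv2.imwrite('pics/f.png',cv2.resize(np.vstack([a,b]),None,fx=1.75,fy=1.75,interpolation=cv2.INTER_CUBIC))
E
```

```text
t 14.85 tcp fence [-0.1517  0.0454] z 0.2026 yaw err deg -0.45 tilt [ 0.007 -0.002] F [-0.2  0.5 -0.1] op 0.191
scene [ 0.0538 -0.0444] 112
scene [0.0551 0.0435] 136
scene [ 0.0738 -0.0016] 110
side [0.0573 0.0448] 162
side [0.0749 0.0009] 165
side [ 0.0562 -0.0423] 191
```

View pics/f.png

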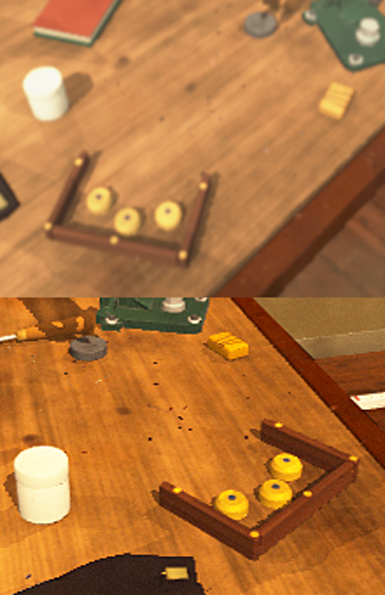

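Both views show all three feet well inside the fence: in the crop, (99,200), (127,220) and (168,214) from the scene camera. The pot, puck and wax cake are where they started, and the arm is clear. Handing in.

```bash
python3 -c "
from bench import ctrl
print(ctrl.job_done())"
```

```text
the job is handed in; nothing more can be done
None
```

All three brass feet were pushed into the fence and stand about 38 mm or more inside its open side; the puck, wax cake and pot look unmoved, and the job was handed in at about 15 s with the arm clear (no verdict was returned).

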